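# Load the soldering jig in reverse order

## Task

Move the four circuit boards from the black transport tray to the soldering jig in the reverse order: the board that starts in the lane next to the tray's orange end goes into the nest farthest from the jig's orange end, and so on, until the one that starts farthest from the tray's orange end sits next to the jig's orange end. Set each board down gently, never dropping it, component side up and flat on the floor of its nest, one board to a nest; then let go.

Things in the scene. Friction and masses are not known exactly. Their poses are not given: they have to be found in the camera images.
- board_blue: Loose circuit board, 40 to 85 g: green, 50 x 36 x 3 mm (its x by y), with a blue relay (white stripe on its lid) at its centre: a block 20 mm (x) by 26 mm (y), 28 mm tall, to grip across its 20 mm. Total height 31 mm. Origin: centre of the underside; z up. Starts flat in a tray lane, its axes within 0.12 rad of the tray's.
- board_yellow: Loose circuit board, 40 to 85 g: green, 50 x 36 x 3 mm (its x by y), with a yellow transformer with a dark grey band across its middle at its centre: a block 20 mm (x) by 26 mm (y), 28 mm tall, to grip across its 20 mm. Total height 31 mm. Origin: centre of the underside; z up. Starts flat in a tray lane, its axes within 0.12 rad of the tray's.
- board_red: Loose circuit board, 40 to 85 g: green, 50 x 36 x 3 mm (its x by y), with a plain red film capacitor at its centre: a block 20 mm (x) by 26 mm (y), 28 mm tall, to grip across its 20 mm. Total height 31 mm. Origin: centre of the underside; z up. Starts flat in a tray lane, its axes within 0.12 rad of the tray's.
- board_white: Loose circuit board, 40 to 85 g: green, 50 x 36 x 3 mm (its x by y), with a white terminal block with three steel screws at its centre: a block 20 mm (x) by 26 mm (y), 28 mm tall, to grip across its 20 mm. Total height 31 mm. Origin: centre of the underside; z up. Starts flat in a tray lane, its axes within 0.12 rad of the tray's.
- tag_blue: Fixed blue tag plate 16 x 32 x 3 mm on the tray's ledge, in front of the lane where the blue board starts, as a reminder of the first order. Origin: centre of its underside, at x -65.5 mm, z 16 mm in the tray's frame; axes along the tray's.
- tag_yellow: Fixed yellow tag plate 16 x 32 x 3 mm on the tray's ledge, in front of the lane where the yellow board starts, as a reminder of the first order. Origin: centre of its underside, at x -65.5 mm, z 16 mm in the tray's frame; axes along the tray's.
- tag_red: Fixed red tag plate 16 x 32 x 3 mm on the tray's ledge, in front of the lane where the red board starts, as a reminder of the first order. Origin: centre of its underside, at x -65.5 mm, z 16 mm in the tray's frame; axes along the tray's.
- tag_white: Fixed white tag plate 16 x 32 x 3 mm on the tray's ledge, in front of the lane where the white board starts, as a reminder of the first order. Origin: centre of its underside, at x -65.5 mm, z 16 mm in the tray's frame; axes along the tray's.
- tray: Fixed black tray, 131 (x) by 234 (y) by 16 mm high, orange wall at its +y end. Origin: under the lanes' middle, on the table; z up. Four lanes along x, side by side, centred at x 0, y -84, -28, 28, 84 mm, each 100 (x) by 52 mm (y), floor 4 mm above the table, walls between 16 mm high. Tag ledge along its -x side, toward the robot. Left or right of the robot's centre line.
- jig: Fixed grey and aluminium jig, 96 (x) by 246 (y) by 19 mm high, orange block at its +y end. Origin: underside, at the nest row's middle, on the table; z up. Four nests centred at x 0, y -84, -28, 28, 84 mm: pockets 62 (x) by 48 mm (y), 5 mm deep, floor 14 mm above the table; boards lie with x along jig x, either way round. Across the centre line from the tray.

How it is judged:
By the outcome, as a careful person would: the job done as asked, in the order asked, and still so for the second after the job is handed in, with the robot touching nothing.
It also fails if it takes over 96 s, if anything falls off the work surface, if the arm or the gripper's body presses on something with over 40 N, if the wrist force passes 120 N, or if a joint passes its speed limit or range.

## Robot

A 6-joint arm with a two-finger parallel gripper is mounted at the origin on the work surface. World frame = base frame: x ahead of the robot, y to its left, z up, the work surface at z = 0. Lengths are in m, angles in rad, forces in N, time in s.
With the tool pointing down it reaches from about 0.275 to 0.975 m from the base axis. Payload 8.4 kg.
Tool frame: the origin (TCP) lies on the centre line of the jaws, within the pads' length; the fingertips stand r.tips_ahead ahead of it and the grasp point (between the pads) lies 5 mm behind it (r.tips_ahead is the distance from the TCP to the fingertips, in m); z points along the fingers, y is the line along which they close (so a half turn about z gives the same grasp; the last joint's range is limited). The gripper opens to 92 mm and grips with 3 to 60 N. Pads are 20 mm wide; open, the fingers measure 128 mm over their backs; the gripper's body (75 mm by 189 mm) begins 69 mm behind the grasp point.
Start: joints at [1.126, 0.353, 1.633, -0, 1.155, -0.002], TCP at [0.268, 0.565, 0.229] pointing down, gripper open.
Joint ranges: [-2.63, 2.63], [-0.92, 2.1], [0.06, 2.66], [-1.3, 4.44], [0, 2.69], [-3.02, 3.02]. Speed limits (rad/s): [2.22, 2.22, 2.79, 3.14, 3.14, 3.14].

## Interface

Orientations are given as [roll, pitch, yaw] about the fixed x, y, z axes, in that order (R = Rz(yaw) Ry(pitch) Rx(roll)).
In Python, from cell import r gives the robot as it stands.
- The arm moves only by the shell command python3 -m pendant 'ROWS' [OPENING]. ROWS is a JSON object whose one key "targets" holds a list of rows, each a list of 6 numbers: the shift along the tool's x, y, z in units of 50 mm (1.0 is 50 mm), then the turn, a rotation vector about the tool's x, y, z in units of 8 degrees (1.0 is 8 degrees). A call has 1 to 10 rows; each row is the pose to reach, as a shift and turn from the pose commanded when the call began, along the tool's axes at that moment; what a row does not reach only later rows make up. A row lasts 1/10 s, in which the tool goes at most 50 mm and 8.59 degrees, less where a joint would pass 70% of its speed; a pose out of reach is approached as far as the arm can. A call with a gripper value outside its range is refused whole. OPENING is the opening, from 0 (shut) to 1 (fully open), set as the call begins (- or left out, the last holds). The fingers move at their own pace and stop on an object; the grip force is fixed at half the most. Time passes only in rows, so rows that repeat a pose let the fingers close. It gives the time, the measured TCP pose, the force, the opening and the grip force at its end, in the units of the state.
- r.observe(): the state, without advancing time (a new reading comes with each control period).
- r.grab_frame(name): name is "scene" or "top" or "wrist"; returns (picture, depth): 480x640x3 uint8, blue, green, red; 480x640 float32, m along the optical axis (not along the pixel's ray), 0 where there is no reading.
- r.calibration(name): a dict with "vfov" (degrees; the focal length in pixels is half the picture's height over the tangent of half this angle, whatever the lens; pixels are square), "cx", "cy" (the principal point, pixels), "origin" and "orientation" of the camera in the world. Camera axes: x right, y up, looking along -z (the intrinsics and any distortion apply to the point x, -y, -z); pixel columns grow to the right and rows downward; lengths in m; the calibration is good to about 2 mm. A picture is of the moment at which its call begins: read the wrist's pose just before it. calibration takes no time and is no camera call; for the wrist camera it gives the pose at the moment of the call.
- r.sign_off(): hands the job in; it is judged then, once.
Trained networks look in the newest picture that a camera, given by its name, has taken for a name from the list of things; names that differ only in an ending like _2 or _b are one class to them, and where a whole thing is asked for, a point or a joint stands for the part that bears it (a point fixed in the world has none). Each returns a list of dicts, best first, with "p" (0 to 1); they miss things now and then, are a little off and sometimes report something else, mostly with a low value. They report only what shows in the picture. A call takes as long as a camera call.
- r.outline_of(camera, thing): "mask" (480x640 bool, what is visible of it) and "bbox" ([left, top, right, bottom] in pixels, round what is visible of it).
The state is a dict: "time_s": time; "joint_pos": joint angles; "qvel": joint speeds; "joint_efforts": joint torques, N m; "tool_pos": TCP position; "orientation": TCP orientation; "wrist_force": force on the tool from outside, world axes, zero at the start; "ft_torque": the same for the moment, N m; "finger_gap": finger opening in m; "grip_force": force on a finger pad.
Only numpy, scipy, OpenCV 4.12 (cv2) and the standard library are available. Lean on these libraries where they do the work, as an engineer would, in place of code of your own. Each camera call takes 0.05 s, during which the arm holds its last target. There are 200 camera calls.

## Working session

There is one attempt and no reset: what is moved stays moved. The work goes in short steps, Python scripts to look and compute and a shell command to move; the robot and the scene stay as the last step left them, time stands still between calls to the robot, and variables do not carry over. Pictures are saved under pics/ and viewed, at most 14 in all, crops included, and the job is handed in when it is done.

```bash
ls; mkdir -p pics
python3 - <<'E'
from cell import r
import cv2
print(r.tips_ahead, r.observe())
for n in ("top","scene"):
    p,d=r.grab_frame(n); cv2.imwrite(f"pics/{n}0.png",p); print(n,r.calibration(n))
E
```

```text
pics
0.014 {'time_s': 0.0, 'joint_pos': array([ 1.12562056e+00,  3.53640410e-01,  1.63412664e+00, -2.11701597e-05,
        1.15516214e+00, -2.41536499e-03]), 'qvel': array([-2.55018048e-05, -9.12751742e-04, -1.07178260e-03,  5.81497723e-04,
        7.44481341e-05, -4.32189279e-04]), 'joint_efforts': array([-6.42332197e-04, -5.93847406e+01, -3.34213257e+01,  6.96612778e-02,
        2.33248057e-02, -1.06872362e-04]), 'tool_pos': array([0.2675879 , 0.56430894, 0.2278717 ]), 'orientation': array([-3.14025607e+00,  1.61280047e-05,  2.69884082e+00]), 'wrist_force': array([ 0.57713716, -0.33930529,  0.06873683]), 'ft_torque': array([ 0.02394423,  0.00826102, -0.01130002]), 'grip_force': 0.0, 'finger_gap': 0.09169349046840324}
top {'vfov': 55.903506077318326, 'cx': 319.520330448069, 'cy': 241.60823692624845, 'origin': array([ 0.37616479, -0.00991715,  0.80211154]), 'orientation': array([ 0.15524723,  0.00346378, -1.56124573])}
scene {'vfov': 48.70736201468783, 'cx': 321.75600535156786, 'cy': 239.00971390486623, 'origin': array([0.84996887, 0.60654558, 0.72939924]), 'orientation': array([ 0.80486499, -0.01186291,  2.62584878])}
```

View pics/top0.png

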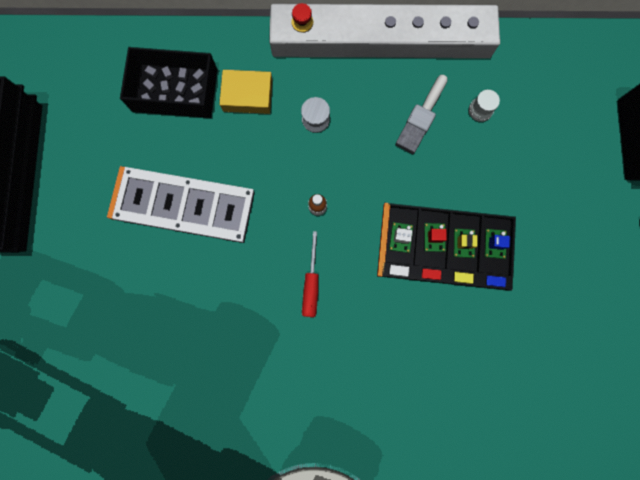

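View pics/scene0.png

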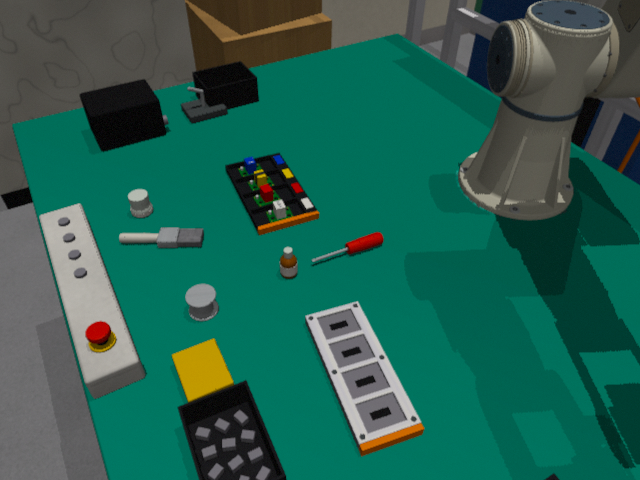

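The top view shows the tray at right with its orange end at (385,240). Its lanes, counted from orange, hold white (403,236), red (437,236), yellow (467,242) and blue (500,242). The jig is at left with its orange end at (115,193). The scene view agrees. So from the jig's −y end to its orange end the order is white, red, yellow, blue.

```bash
cat > h.py <<'E'
from cell import r
import numpy as np, cv2
from scipy.spatial.transform import Rotation as R
def cloud(d,c):
    f=240/np.tan(np.radians(c["vfov"]/2)); v,u=np.mgrid[:480,:640]
    P=np.stack([(u-c["cx"])/f*d,-(v-c["cy"])/f*d,-d],-1)
    return P@R.from_euler("xyz",c["orientation"]).as_matrix().T+c["origin"]
def look(cam,names):
    c=r.calibration(cam); p,d=r.grab_frame(cam); W=cloud(d,c); out={}
    for n in names:
        o=r.outline_of(cam,n)
        if o: out[n]=(o[0]["p"],W[o[0]["mask"]&(d>0)],o[0]["bbox"])
    return p,d,W,out
def rect(P):
    (c,s,a)=cv2.minAreaRect((P[:,:2]*1000).astype(np.float32))
    return np.round(c,1),np.round(s,1),round(a,2)
E
python3 - <<'E'
from h import *
C=["blue","yellow","red","white"]
p,d,W,o=look("top",["tray","jig"]+["board_"+c for c in C]+["tag_"+c for c in C])
for n,(pr,P,b) in o.items():
    z=P[:,2]; print(n,round(pr,2),b,len(z),"z pct",np.round(np.percentile(z,[2,25,50,75,98])*1000,1),rect(P))
    if "board" in n:
        T=P[z>np.percentile(z,98)-.006]; print("   top",len(T),np.round(T.mean(0)*1000,1),rect(T))
    elif n[:3]=="tag": print("   ",np.round(np.median(P,0)*1000,1))
print("table z",np.median(W[330:400,420:600,2]),np.median(W[240:300,180:280,2]))
E
```

```text
tray 0.96 [379.3, 203.5, 516.8, 290.3] 7045 z pct [ 0.4  2.9  4.7 14.4 17.5] (array([ 496.9, -234.1]), array([244. , 136.8]), 84.23)
jig 0.97 [107.2, 167.0, 251.1, 242.5] 7508 z pct [ 7.  12.8 15.2 17.8 20.1] (array([570. , 247.3]), array([258.2, 103.2]), 80.27)
board_blue 0.75 [483.4, 227.2, 507.3, 260.1] 614 z pct [ 3.4  6.2  8.3 32.2 36.2] (array([ 501. , -319.7]), array([38.6, 50.9]), 85.24)
   top 178 [ 500.7 -317.4   33.9] (array([ 500.7, -318.6]), array([26.9, 20.1]), 84.75)
board_yellow 0.7 [455.6, 230.1, 478.3, 255.6] 556 z pct [ 3.8  6.3  8.5 32.8 36.2] (array([ 501.5, -265.1]), array([37.8, 50.2]), 88.12)
   top 179 [ 501.1 -262.1   34. ] (array([ 501.3, -262.1]), array([26.1, 21.1]), 83.3)
board_red 0.69 [424.7, 222.5, 445.5, 250.7] 564 z pct [ 3.8  6.   8.2 32.8 35.9] (array([ 511.5, -210.2]), array([35.7, 50.1]), 88.2)
   top 180 [ 510.6 -210.4   33.8] (array([ 510.9, -210.6]), array([19.5, 26.5]), 0.71)
board_white 0.87 [387.2, 222.1, 411.8, 253.1] 561 z pct [ 3.4  5.9  7.7 32.9 36.2] (array([ 510.7, -150.7]), array([36.2, 50. ]), 81.67)
   top 179 [ 510.3 -150.4   34.1] (array([ 510.4, -150.6]), array([26.2, 19.8]), 80.72)
tag_blue 0.59 [486.4, 274.6, 506.4, 286.7] 180 z pct [15.2 17.5 18.4 19.3 20.8] (array([ 433.3, -311.7]), array([33. , 16.9]), 82.09)
    [ 432.8 -312.2   18.4]
tag_yellow 0.46 [455.7, 273.3, 473.6, 283.9] 197 z pct [14.  16.9 17.9 18.9 20.5] (array([ 438.3, -254.8]), array([32.1, 18.5]), 85.28)
    [ 437.5 -254.8   17.9]
tag_red 0.46 [423.1, 270.6, 439.1, 279.1] 186 z pct [14.5 16.9 17.9 18.8 20.5] (array([ 445.5, -200.8]), array([33.5, 18.1]), 83.57)
    [ 445.3 -200.5   17.9]
tag_white 0.62 [483.3, 228.2, 506.3, 261.7] 573 z pct [ 3.8  6.3  8.7 32.5 36.3] (array([ 500.8, -318.7]), array([36. , 50.7]), 87.21)
    [ 498.5 -314.5    8.7]
table z -0.0006430042683295278 -0.0010355941861482365
```

Run:
```python
from h import *
c=r.calibration("top"); p,d,W,o=look("top",["jig"])
P=o["jig"][1]; print(rect(P[P[:,2]>.0165]))
f=240/np.tan(np.radians(c["vfov"]/2)); M=R.from_euler("xyz",c["orientation"]).as_matrix()
g=cv2.cvtColor(p,cv2.COLOR_BGR2GRAY)
m=np.zeros((480,640),np.uint8); m[165:245,105:255]=1
for lo,hi in((0,45),(85,190)):
    n,l,s,ce=cv2.connectedComponentsWithStats(((g>=lo)&(g<=hi)).astype(np.uint8)*m)
    for i in range(1,n):
        if 40<s[i,4]<1500:
            u,v=ce[i]; q=M@np.array([(u-c["cx"])/f,-(v-c["cy"])/f,-1]); X=c["origin"]+q*(.014-c["origin"][2])/q[2]
            print(lo,s[i],ce[i].round(1),(X[:2]*1000).round(1))
k=cv2.resize(p[150:300,100:300],None,fx=4,fy=4,interpolation=cv2.INTER_CUBIC); cv2.imwrite("pics/jig.png",k)
c=r.calibration("wrist"); print(c); q,_=r.grab_frame("wrist"); cv2.imwrite("pics/w0.png",q)
```

```text
(array([566.5, 243.3]), array([246.4,  96.3]), 80.33)
0 [134 189   8  15  79] [137.7 195.9] [579.6 321.1]
0 [165 194   8  16  80] [168.1 201.3] [570.1 265.8]
0 [195 200   8  15  78] [198.5 206.8] [560.4 210.8]
0 [225 205   9  15  77] [229.1 212.2] [551.2 155.7]
85 [120 177  34  38 808] [136.7 195.2] [580.8 322.9]
85 [150 182  35  38 832] [166.9 200.5] [571.5 268.1]
85 [181 187  34  39 839] [197.5 206. ] [562.  212.6]
85 [212 193  34  38 848] [228.4 211.3] [552.7 157.1]
{'vfov': 62.79477559033024, 'cx': 323.5466187350475, 'cy': 239.86792515726216, 'origin': array([0.20765849, 0.59349385, 0.38469493]), 'orientation': array([-2.41520325e-01, -1.11345227e-04,  1.12790759e+00])}
```

View pics/w0.png

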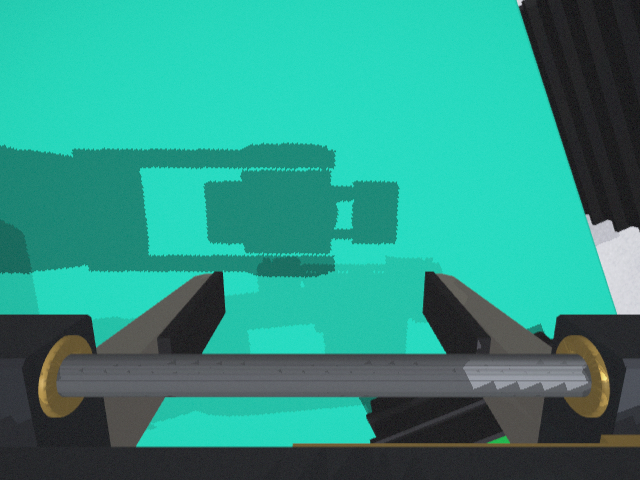

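```bash
cat > t.py <<'E'
import sys
from h import *
x,y,z,b=map(float,sys.argv[1:])  # mm, mm, mm, yaw of board axis in deg
s=r.observe(); A=R.from_euler("xyz",s["orientation"]); B=R.from_euler("xyz",[np.pi,0,np.pi/2+np.radians(b)])
print(np.round(A.inv().apply(np.array([x,y,z])/1000-s["tool_pos"])/.05,2),np.round(np.degrees((A.inv()*B).as_rotvec())/8,2))
E
python3 t.py 510.4 -150.6 110 -8.5
```

```text
[-10.51 -10.85   2.37] [-0.   -0.    9.14]
```

```bash
python3 -m pendant '{"targets":[[-10.51,-10.85,2.37,0,0,9.14],[-10.51,-10.85,2.37,0,0,9.14],[-10.51,-10.85,2.37,0,0,9.14],[-10.51,-10.85,2.37,0,0,9.14],[-10.51,-10.85,2.37,0,0,9.14],[-10.51,-10.85,2.37,0,0,9.14],[-10.51,-10.85,2.37,0,0,9.14],[-10.51,-10.85,2.37,0,0,9.14],[-10.51,-10.85,2.37,0,0,9.14],[-10.51,-10.85,2.37,0,0,9.14]]}' 0.42; python3 t.py 510.4 -150.6 110 -8.5
```

```text
time_s: 1.8
tool_pos: [0.4268, 0.095, 0.1512]
orientation: [3.14, -0.0, 1.42]
wrist_force: [1.0, 1.1, 0.5]
finger_gap: 0.0389
grip_force: 0.0
[-4.61  2.39  0.82] [ 0.01 -0.   -0.02]
```

```bash
python3 -m pendant '{"targets":[[-4.61,2.39,0.82,0,0,0],[-4.61,2.39,0.82,0,0,0],[-4.61,2.39,0.82,0,0,0],[-4.61,2.39,0.82,0,0,0],[-4.61,2.39,0.82,0,0,0],[-4.61,2.39,0.82,0,0,0],[-4.61,2.39,0.82,0,0,0],[-4.61,2.39,0.82,0,0,0]]}'; python3 t.py 510.4 -150.6 26 -8.5
python3 - <<'E'
from h import *
q,_=r.grab_frame("wrist"); cv2.imwrite("pics/w1.png",q)
E
```

```text
time_s: 2.6
tool_pos: [0.5098, -0.1479, 0.11]
orientation: [-3.141, -0.0, 1.422]
wrist_force: [0.1, 0.2, 0.0]
finger_gap: 0.0385
grip_force: 0.0
[-0.05  0.02  1.68] [-0.01 -0.   -0.  ]
```

View pics/w1.png

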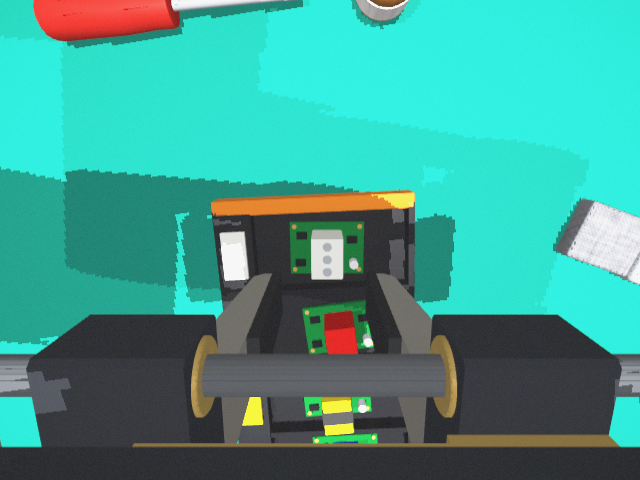

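White sits between the fingers at (327,250), square to the jaws. Red at (340,335) is turned by about 7° relative to it. Next: descend and grip.

```bash
python3 -m pendant '{"targets":[[0,0,0.5,0,0,0],[0,0,1.0,0,0,0],[0,0,1.4,0,0,0],[0,0,1.6,0,0,0],[0,0,1.68,0,0,0],[0,0,1.68,0,0,0],[0,0,1.68,0,0,0]]}'; python3 -m pendant '{"targets":[[0,0,0,0,0,0],[0,0,0,0,0,0],[0,0,0,0,0,0],[0,0,0,0,0,0],[0,0,0,0,0,0]]}' 0
```

```text
time_s: 3.35
tool_pos: [0.511, -0.1486, 0.0269]
orientation: [3.14, 0.0, 1.423]
wrist_force: [0.4, 0.3, 0.4]
finger_gap: 0.0391
grip_force: 0.0
time_s: 3.85
tool_pos: [0.5108, -0.1489, 0.0266]
orientation: [3.141, 0.0, 1.422]
wrist_force: [0.0, 0.2, 6.4]
finger_gap: 0.0198
grip_force: 30.0
```

```bash
python3 -m pendant '{"targets":[[0,0,-0.3,0,0,0],[0,0,-0.8,0,0,0],[0,0,-1.5,0,0,0],[0,0,-1.8,0,0,0],[0,0,-1.8,0,0,0]]}'; python3 t.py 551.7 158 110 -9.74;  python3 t.py 551.7 158 36 -9.74
```

```text
time_s: 4.35
tool_pos: [0.5119, -0.1492, 0.1182]
orientation: [3.138, 0.001, 1.422]
wrist_force: [-0.1, 0.8, -0.3]
finger_gap: 0.0202
grip_force: 30.0
[ 6.19 -0.12  0.16] [0.03 0.   0.16]
[ 6.2  -0.13  1.64] [0.03 0.   0.16]
```

```bash
python3 -m pendant '{"targets":[[0.6,0,-0.7,0,0,0],[1.5,-0.03,-1,0,0,0],[2.5,-0.05,-1,0,0,0],[3.5,-0.07,-1,0,0,0],[4.5,-0.09,-1,0,0,0.16],[5.3,-0.11,-0.8,0,0,0.16],[6,-0.12,-0.3,0,0,0.16],[6.19,-0.12,0,0,0,0.16],[6.19,-0.12,0.16,0,0,0.16],[6.19,-0.12,0.16,0,0,0.16]]}'; python3 t.py 551.7 158 110 -9.74;  python3 t.py 551.7 158 36 -9.74
python3 - <<'E'
from h import *
q,_=r.grab_frame("wrist"); cv2.imwrite("pics/w2.png",q)
E
```

```text
time_s: 5.35
tool_pos: [0.5488, 0.157, 0.1061]
orientation: [-3.138, 0.002, 1.4]
wrist_force: [-0.1, -0.1, -0.6]
finger_gap: 0.0198
grip_force: 30.0
[ 0.03  0.05 -0.08] [-0.02  0.01 -0.  ]
[0.03 0.06 1.4 ] [-0.02  0.01 -0.  ]
```

View pics/w2.png

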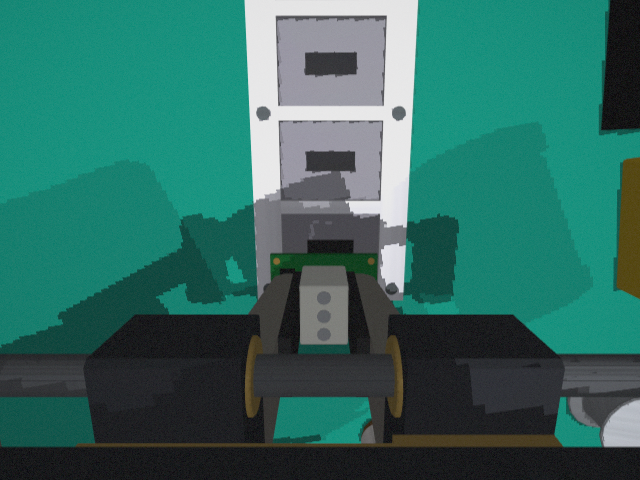

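Run:
```python
from h import *
c=r.calibration("wrist"); print(r.observe()["tool_pos"])
f=240/np.tan(np.radians(c["vfov"]/2)); M=R.from_euler("xyz",c["orientation"]).as_matrix()
for u,v,z in((330,160,.014),(330,62,.014),(331,246,.014),(324,264,.084+.003)):
    q=M@np.array([(u-c["cx"])/f,-(v-c["cy"])/f,-1]); print((c["origin"]+q*(z-c["origin"][2])/q[2])*1000)
```

```text
[0.54955337 0.15687007 0.10727868]
[563.12827513 211.97500829  14.        ]
[572.5367046  267.65069289  14.        ]
[554.56331555 157.3576351   14.        ]
[551.73973133 168.454532    87.        ]
```

```bash
python3 -m pendant '{"targets":[[0.03,0.06,0.5,0,0,0],[0.03,0.06,0.95,0,0,0],[0.03,0.06,1.2,0,0,0],[0.03,0.06,1.3,0,0,0],[0.03,0.06,1.33,0,0,0],[0.03,0.06,1.33,0,0,0]]}'; python3 t.py 552.5 158 36.6 -9.74
```

```text
time_s: 6.0
tool_pos: [0.554, 0.1591, 0.0423]
orientation: [3.141, -0.0, 1.4]
wrist_force: [-0.2, -0.8, 0.0]
finger_gap: 0.0197
grip_force: 30.0
[-0.03 -0.03  0.11] [ 0.01 -0.   -0.01]
```

```bash
python3 -m pendant '{"targets":[[-0.03,-0.02,0.04,0,0,0],[-0.03,-0.02,0.07,0,0,0],[-0.03,-0.02,0.10,0,0,0],[-0.03,-0.02,0.12,0,0,0],[-0.03,-0.02,0.12,0,0,0]]}'
```

```text
time_s: 6.5
tool_pos: [0.5523, 0.158, 0.0366]
orientation: [3.141, -0.0, 1.4]
wrist_force: [-2.9, -0.0, 11.8]
finger_gap: 0.0195
grip_force: 30.0
```

```bash
python3 -m pendant '{"targets":[[0,0,0,0,0,0],[0,0,0,0,0,0],[0,0,0,0,0,0],[0,0,0,0,0,0],[0,0,-0.3,0,0,0],[0,0,-1,0,0,0],[0,0,-2,0,0,0],[0,0,-2.4,0,0,0]]}' 0.42;  python3 t.py 511 -210.4 110 -1.5
python3 - <<'E'
from h import *
p,d,W,o=look("top",["board_white"])
for n,(pr,P,b) in o.items():
    z=P[:,2]; print(n,pr,rect(P),np.percentile(z,[25,50,98])); T=P[z>np.percentile(z,98)-.006]; print(rect(T))
E
```

```text
time_s: 7.3
tool_pos: [0.5541, 0.1585, 0.1607]
orientation: [3.137, -0.002, 1.4]
wrist_force: [0.5, -1.0, 0.7]
finger_gap: 0.0385
grip_force: 0.0
[-7.42  0.4   1.  ] [ 0.04 -0.01 -1.03]
board_white 0.83 (array([551.8, 155.8]), array([36.2, 50.5]), 79.02) [0.01571494 0.01791643 0.04585085]
(array([550.9, 155.8]), array([26.1, 20.8]), 80.91)
```

```bash
python3 -m pendant '{"targets":[[-1,0,-0.2,0,0,-1.03],[-2,0.1,-0.2,0,0,-1.03],[-3,0.2,-0.2,0,0,-1.03],[-4,0.3,-0.2,0,0,-1.03],[-5,0.4,-0.2,0,0,-1.03],[-6,0.4,0.1,0,0,-1.03],[-7,0.4,0.5,0,0,-1.03],[-7.42,0.4,1,0,0,-1.03],[-7.42,0.4,1,0,0,-1.03],[-7.42,0.4,1,0,0,-1.03]]}'; python3 t.py 511 -210.4 26.5 -1.5
python3 - <<'E'
from h import *
q,_=r.grab_frame("wrist"); cv2.imwrite("pics/w3.png",q)
E
```

```text
time_s: 8.4
tool_pos: [0.5079, -0.2111, 0.1047]
orientation: [-3.139, -0.001, 1.542]
wrist_force: [-0.8, 0.3, 1.1]
finger_gap: 0.0388
grip_force: 0.0
[0.01 0.07 1.56] [-0.02 -0.01 -0.02]
```

View pics/w3.png

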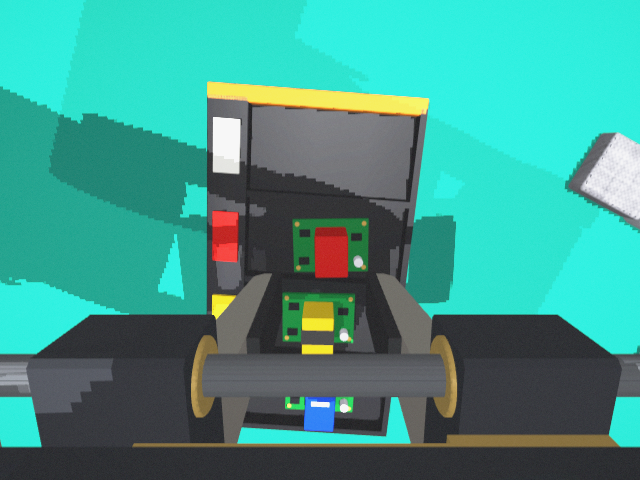

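Red is at (331,248), square to the jaws and about 3 mm to the right, matching the computed +0.07 in y. Descending and gripping.

```bash
python3 -m pendant '{"targets":[[0.01,0.06,0.5,0,0,0],[0.01,0.06,1.0,0,0,0],[0.01,0.06,1.4,0,0,0],[0.01,0.06,1.55,0,0,0],[0.01,0.06,1.6,0,0,0],[0.01,0.06,1.6,0,0,0]]}'; python3 t.py 511 -210.4 26.5 -1.5;  python3 -m pendant '{"targets":[[0,0,0.06,0,0,0],[0,0,0.06,0,0,0],[0,0,0.06,0,0,0]]}'; python3 -m pendant '{"targets":[[0,0,0,0,0,0],[0,0,0,0,0,0],[0,0,0,0,0,0],[0,0,0,0,0,0],[0,0,0,0,0,0]]}' 0
```

```text
time_s: 9.05
tool_pos: [0.5127, -0.2103, 0.0264]
orientation: [3.141, 0.0, 1.545]
wrist_force: [-0.1, -0.8, -0.1]
finger_gap: 0.0385
grip_force: 0.0
[-0.   -0.03 -0.  ] [0.01 0.   0.  ]
time_s: 9.35
tool_pos: [0.5122, -0.2108, 0.0231]
orientation: [3.141, 0.0, 1.544]
wrist_force: [-0.1, -1.5, 0.0]
finger_gap: 0.0385
grip_force: 0.0
time_s: 9.85
tool_pos: [0.512, -0.2107, 0.0227]
orientation: [3.141, 0.0, 1.544]
wrist_force: [-0.2, -0.3, 2.0]
finger_gap: 0.0199
grip_force: 30.0
```

Tips are a little low for the later release, so I'll regrip 4 mm higher.

```bash
python3 -m pendant '{"targets":[[0,0,0,0,0,0],[0,0,0,0,0,0],[0,0,-0.08,0,0,0],[0,0,-0.08,0,0,0],[0,0,-0.08,0,0,0]]}' 0.42; python3 -m pendant '{"targets":[[0,0,0,0,0,0],[0,0,0,0,0,0],[0,0,0,0,0,0],[0,0,0,0,0,0],[0,0,0,0,0,0]]}' 0;python3 -m pendant '{"targets":[[0,0,-0.3,0,0,0],[0,0,-0.8,0,0,0],[0,0,-1.5,0,0,0],[0,0,-1.8,0,0,0],[0,0,-1.8,0,0,0],[0,0,-1.8,0,0,0]]}'; python3 t.py 562 212 110 -9.74
```

```text
time_s: 10.35
tool_pos: [0.5121, -0.2107, 0.0268]
orientation: [3.141, 0.0, 1.544]
wrist_force: [0.8, 0.1, 0.3]
finger_gap: 0.0383
grip_force: 0.0
time_s: 10.85
tool_pos: [0.512, -0.2106, 0.0266]
orientation: [-3.142, -0.0, 1.544]
wrist_force: [0.6, 0.2, -0.1]
finger_gap: 0.0199
grip_force: 30.0
time_s: 11.45
tool_pos: [0.5119, -0.2106, 0.117]
orientation: [3.141, 0.0, 1.544]
wrist_force: [-0.9, -0.2, -1.4]
finger_gap: 0.0196
grip_force: 30.0
[8.48 0.77 0.14] [0.01 0.   1.03]
```

```bash
python3 -m pendant '{"targets":[[0.6,0.1,-0.7,0,0,0.2],[1.5,0.2,-1,0,0,0.4],[2.5,0.3,-1,0,0,0.6],[3.5,0.4,-1,0,0,0.8],[4.5,0.5,-1,0,0,1.03],[5.5,0.6,-1,0,0,1.03],[6.5,0.7,-1,0,0,1.03],[7.5,0.77,-1,0,0,1.03],[8.3,0.77,-1,0,0,1.03],[8.48,0.77,-0.5,0,0,1.03]]}'; python3 -m pendant '{"targets":[[0,0,0.4,0,0,0],[0,0,0.6,0,0,0],[0,0,0.6,0,0,0],[0,0,0.6,0,0,0]]}';  python3 t.py 562 212 40 -9.74
```

```text
time_s: 12.45
tool_pos: [0.5632, 0.2169, 0.1426]
orientation: [3.138, -0.003, 1.403]
wrist_force: [0.4, -0.4, -1.0]
finger_gap: 0.0196
grip_force: 30.0
time_s: 12.85
tool_pos: [0.5618, 0.2117, 0.1115]
orientation: [-3.141, 0.0, 1.4]
wrist_force: [0.5, 0.3, -0.6]
finger_gap: 0.0197
grip_force: 30.0
[0.01 0.   1.43] [-0.    0.   -0.01]
```

```bash
python3 -m pendant '{"targets":[[0,0,0.5,0,0,0],[0,0,1,0,0,0],[0,0,1.25,0,0,0],[0,0,1.37,0,0,0],[0,0,1.4,0,0,0],[0,0,1.4,0,0,0],[0,0,1.4,0,0,0]]}'; python3 -m pendant '{"targets":[[0,0,0.03,0,0,0],[0,0,0.06,0,0,0],[0,0,0.09,0,0,0],[0,0,0.09,0,0,0]]}'
```

```text
time_s: 13.55
tool_pos: [0.5625, 0.2124, 0.0426]
orientation: [3.14, -0.001, 1.4]
wrist_force: [-0.7, -0.0, -0.4]
finger_gap: 0.0193
grip_force: 30.0
time_s: 13.95
tool_pos: [0.5616, 0.2121, 0.0369]
orientation: [-3.141, 0.0, 1.4]
wrist_force: [0.1, 0.6, -1.1]
finger_gap: 0.0201
grip_force: 30.0
```

```bash
python3 -m pendant '{"targets":[[0,0,0.02,0,0,0],[0,0,0.03,0,0,0],[0,0,0.03,0,0,0]]}'
```

```text
time_s: 14.25
tool_pos: [0.5618, 0.2122, 0.0365]
orientation: [-3.142, 0.0, 1.4]
wrist_force: [-3.3, -1.2, 11.1]
finger_gap: 0.0195
grip_force: 30.0
```

```bash
python3 -m pendant '{"targets":[[0,0,0,0,0,0],[0,0,0,0,0,0],[0,0,0,0,0,0],[0,0,0,0,0,0],[0,0,-0.3,0,0,0],[0,0,-1,0,0,0],[0,0,-2,0,0,0],[0,0,-2.4,0,0,0],[0,0,-2.4,0,0,0]]}' 0.42;  python3 t.py 501.5 -263 110 -2
python3 - <<'E'
from h import *
p,d,W,o=look("top",["board_red","board_yellow","board_blue"])
for n,(pr,P,b) in o.items():
    z=P[:,2]; print(n,pr,rect(P),np.percentile(z,[25,50,98])); T=P[z>np.percentile(z,98)-.006]; print(rect(T))
E
```

```text
time_s: 15.15
tool_pos: [0.5641, 0.213, 0.1604]
orientation: [3.135, -0.004, 1.4]
wrist_force: [0.6, -0.8, 0.1]
finger_gap: 0.0388
grip_force: 0.0
[-9.6   0.38  0.97] [ 0.05 -0.02 -0.97]
board_red 0.72 (array([561. , 211.4]), array([36.3, 47.7]), 79.36) [0.0159898  0.01879511 0.04549516]
(array([560.4, 210.8]), array([25.5, 19.9]), 80.63)
board_yellow 0.64 (array([ 501.7, -263.9]), array([38.3, 50.5]), 88.16) [0.00602056 0.00820531 0.03644461]
(array([ 501.4, -262.5]), array([21. , 25.9]), 0.25)
board_blue 0.97 (array([ 500.9, -318.9]), array([37.6, 51.9]), 85.53) [0.00608262 0.00807504 0.03618774]
(array([ 500.6, -318.5]), array([27.3, 20.6]), 88.0)
```

```bash
python3 -m pendant '{"targets":[[-1,0,-0.2,0,0,-0.97],[-2,0.1,-0.2,0,0,-0.97],[-3,0.2,-0.2,0,0,-0.97],[-4,0.3,-0.2,0,0,-0.97],[-5,0.4,-0.2,0,0,-0.97],[-6,0.4,-0.2,0,0,-0.97],[-7,0.4,-0.2,0,0,-0.97],[-8,0.4,0.1,0,0,-0.97],[-9,0.38,0.5,0,0,-0.97],[-9.6,0.38,0.9,0,0,-0.97]]}'; python3 -m pendant '{"targets":[[0,0,0,0,0,0],[0,0,0.05,0,0,0],[0,0,0.05,0,0,0]]}'; python3 t.py 501.5 -263 26.5 -2
python3 - <<'E'
from h import *
q,_=r.grab_frame("wrist"); cv2.imwrite("pics/w4.png",q)
E
```

```text
time_s: 16.35
tool_pos: [0.4979, -0.2664, 0.1092]
orientation: [-3.141, -0.0, 1.535]
wrist_force: [0.6, 0.7, 0.2]
finger_gap: 0.0387
grip_force: 0.0
time_s: 16.65
tool_pos: [0.4987, -0.2631, 0.1074]
orientation: [-3.14, -0.001, 1.536]
wrist_force: [-0.1, -0.3, 0.3]
finger_gap: 0.0387
grip_force: 0.0
[0.   0.06 1.62] [-0.01 -0.01  0.  ]
```

View pics/w4.png

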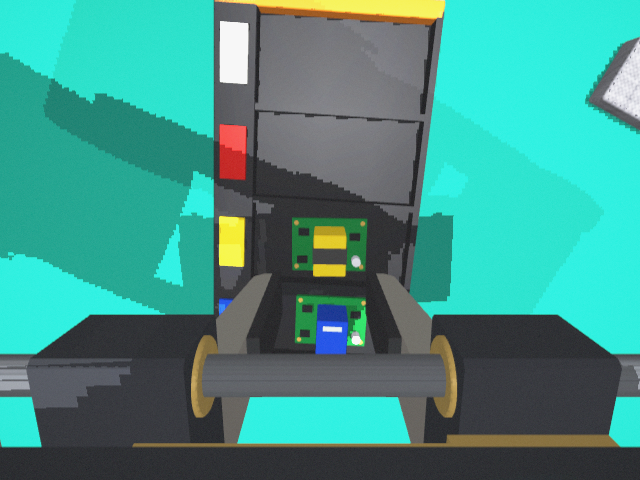

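Yellow is at (330,248), square to the jaws; blue at (331,320) is turned a couple of degrees.

```bash
python3 -m pendant '{"targets":[[0,0.05,0.5,0,0,0],[0,0.05,1.0,0,0,0],[0,0.05,1.4,0,0,0],[0,0.05,1.55,0,0,0],[0,0.05,1.6,0,0,0],[0,0.05,1.6,0,0,0],[0,0.05,1.6,0,0,0]]}'; python3 t.py 501.5 -263 26.5 -2
```

```text
time_s: 17.4
tool_pos: [0.5023, -0.2643, 0.0291]
orientation: [3.14, 0.001, 1.536]
wrist_force: [-0.1, 0.6, 0.1]
finger_gap: 0.0387
grip_force: 0.0
[ 0.03 -0.02  0.05] [0.01 0.   0.  ]
```

```bash
python3 -m pendant '{"targets":[[0,0,0.03,0,0,0],[0,0,0.03,0,0,0]]}'; python3 -m pendant '{"targets":[[0,0,0,0,0,0],[0,0,0,0,0,0],[0,0,0,0,0,0],[0,0,0,0,0,0],[0,0,0,0,0,0]]}' 0;python3 -m pendant '{"targets":[[0,0,-0.3,0,0,0],[0,0,-0.8,0,0,0],[0,0,-1.5,0,0,0],[0,0,-1.8,0,0,0],[0,0,-1.8,0,0,0],[0,0,-1.8,0,0,0]]}'; python3 t.py 571.5 267 110 -9.74
```

```text
time_s: 17.6
tool_pos: [0.5018, -0.2644, 0.0271]
orientation: [3.141, 0.0, 1.536]
wrist_force: [0.5, -0.7, -0.2]
finger_gap: 0.0386
grip_force: 0.0
time_s: 18.1
tool_pos: [0.5016, -0.2643, 0.0267]
orientation: [3.141, 0.0, 1.536]
wrist_force: [-0.9, -0.4, 1.8]
finger_gap: 0.0198
grip_force: 30.0
time_s: 18.7
tool_pos: [0.5014, -0.2641, 0.1169]
orientation: [3.141, 0.0, 1.536]
wrist_force: [1.4, -0.3, -1.2]
finger_gap: 0.02
grip_force: 30.0
[10.67  1.03  0.14] [0.   0.   0.97]
```

```bash
python3 -m pendant '{"targets":[[0.6,0.1,-0.7,0,0,0.2],[1.5,0.2,-1,0,0,0.4],[2.5,0.3,-1,0,0,0.6],[3.5,0.4,-1,0,0,0.8],[4.5,0.5,-1,0,0,0.97],[5.5,0.6,-1,0,0,0.97],[6.5,0.7,-1,0,0,0.97],[7.5,0.8,-1,0,0,0.97],[8.5,0.9,-1,0,0,0.97],[9.5,1,-1,0,0,0.97]]}'; python3 -m pendant '{"targets":[[0.5,0,0,0,0,0],[0.9,0,0.2,0,0,0],[1,0,0.8,0,0,0],[1,0,1.1,0,0,0],[1,0,1.1,0,0,0]]}';  python3 t.py 571.5 267 40 -9.74
```

```text
time_s: 19.7
tool_pos: [0.5669, 0.2086, 0.165]
orientation: [-3.139, 0.001, 1.4]
wrist_force: [0.8, -0.5, -0.4]
finger_gap: 0.0197
grip_force: 30.0
time_s: 20.2
tool_pos: [0.574, 0.2543, 0.1079]
orientation: [-3.136, 0.004, 1.4]
wrist_force: [-0.6, -0.5, -1.0]
finger_gap: 0.0198
grip_force: 30.0
[ 0.25 -0.08  1.36] [-0.04  0.03 -0.01]
```

```bash
python3 -m pendant '{"targets":[[0.25,-0.08,0,0,0,0],[0.25,-0.08,0.4,0,0,0],[0.25,-0.08,0.9,0,0,0],[0.25,-0.08,1.15,0,0,0],[0.25,-0.08,1.27,0,0,0],[0.25,-0.08,1.3,0,0,0],[0.25,-0.08,1.3,0,0,0],[0.25,-0.08,1.3,0,0,0]]}'; python3 t.py 571.5 267 36.5 -9.74
```

```text
time_s: 21.0
tool_pos: [0.5752, 0.2693, 0.0476]
orientation: [3.14, -0.001, 1.4]
wrist_force: [-0.5, 0.1, -1.2]
finger_gap: 0.0198
grip_force: 30.0
[-0.06 -0.07  0.22] [ 0.01 -0.01 -0.  ]
```

```bash
python3 -m pendant '{"targets":[[-0.06,-0.06,0.08,0,0,0],[-0.06,-0.06,0.13,0,0,0],[-0.06,-0.06,0.17,0,0,0],[-0.06,-0.06,0.19,0,0,0],[-0.06,-0.06,0.21,0,0,0],[-0.06,-0.06,0.21,0,0,0]]}'
```

```text
time_s: 21.6
tool_pos: [0.571, 0.2666, 0.0367]
orientation: [-3.141, 0.0, 1.4]
wrist_force: [-2.2, -1.3, 7.3]
finger_gap: 0.0199
grip_force: 30.0
```

```bash
python3 -m pendant '{"targets":[[0,0,0,0,0,0],[0,0,0,0,0,0],[0,0,0,0,0,0],[0,0,0,0,0,0],[0,0,-0.3,0,0,0],[0,0,-1,0,0,0],[0,0,-2,0,0,0],[0,0,-2.4,0,0,0],[0,0,-2.4,0,0,0]]}' 0.42;  python3 t.py 501.5 -318.8 110 -4
python3 - <<'E'
from h import *
p,d,W,o=look("top",["board_yellow"])
for n,(pr,P,b) in o.items():
    z=P[:,2]; print(n,pr,rect(P),np.percentile(z,[25,50,98])); T=P[z>np.percentile(z,98)-.006]; print(rect(T))
E
```

```text
time_s: 22.5
tool_pos: [0.5734, 0.2677, 0.1611]
orientation: [3.135, -0.004, 1.4]
wrist_force: [0.7, 0.1, 0.3]
finger_gap: 0.0387
grip_force: 0.0
[-11.81   0.57   0.98] [ 0.05 -0.03 -0.72]
board_yellow 0.92 (array([570.5, 268.3]), array([38.5, 47.9]), 79.06) [0.01602988 0.01930068 0.04597363]
(array([570.1, 266.9]), array([25.7, 21.2]), 79.97)
```

```bash
python3 -m pendant '{"targets":[[-1,0,-0.2,0,0,-0.72],[-2,0.1,-0.2,0,0,-0.72],[-3,0.2,-0.2,0,0,-0.72],[-4,0.3,-0.2,0,0,-0.72],[-5,0.4,-0.2,0,0,-0.72],[-6,0.4,-0.2,0,0,-0.72],[-7,0.4,-0.2,0,0,-0.72],[-8,0.5,-0.2,0,0,-0.72],[-9,0.57,-0.2,0,0,-0.72],[-10,0.57,0,0,0,-0.72]]}'; python3 -m pendant '{"targets":[[-1,0,0.1,0,0,0],[-1.5,0,0.4,0,0,0],[-1.8,0,0.8,0,0,0],[-1.8,0,0.95,0,0,0],[-1.8,0,0.95,0,0,0],[-1.8,0,0.95,0,0,0]]}'; python3 t.py 501.5 -318.8 26.5 -4
python3 - <<'E'
from h import *
q,_=r.grab_frame("wrist"); cv2.imwrite("pics/w5.png",q)
E
```

```text
time_s: 23.6
tool_pos: [0.5143, -0.2299, 0.1562]
orientation: [-3.141, -0.0, 1.501]
wrist_force: [0.0, 0.5, 0.4]
finger_gap: 0.0384
grip_force: 0.0
time_s: 24.2
tool_pos: [0.5085, -0.3164, 0.109]
orientation: [-3.141, -0.001, 1.502]
wrist_force: [-0.0, 0.8, 0.6]
finger_gap: 0.0385
grip_force: 0.0
[-0.06 -0.13  1.65] [-0.01 -0.01  0.  ]
```

View pics/w5.png

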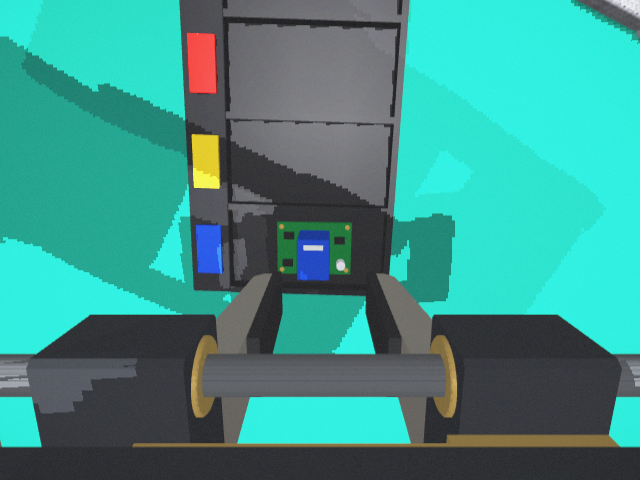

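Blue is at (313,252), about 6 mm left of the jaw centre, which agrees with the −0.13 correction.

```bash
python3 -m pendant '{"targets":[[-0.04,-0.13,0.2,0,0,0],[-0.04,-0.13,0.7,0,0,0],[-0.04,-0.13,1.2,0,0,0],[-0.04,-0.13,1.5,0,0,0],[-0.04,-0.13,1.6,0,0,0],[-0.04,-0.13,1.62,0,0,0],[-0.04,-0.13,1.62,0,0,0],[-0.04,-0.13,1.62,0,0,0]]}'; python3 t.py 501.5 -318.8 26.5 -4
```

```text
time_s: 25.05
tool_pos: [0.5026, -0.3195, 0.0292]
orientation: [3.14, 0.001, 1.501]
wrist_force: [-0.7, 0.7, -0.2]
finger_gap: 0.0384
grip_force: 0.0
[ 0.01 -0.02  0.05] [ 0.01  0.01 -0.  ]
```

```bash
python3 -m pendant '{"targets":[[0,0,0.03,0,0,0],[0,0,0.03,0,0,0]]}'; python3 -m pendant '{"targets":[[0,0,0,0,0,0],[0,0,0,0,0,0],[0,0,0,0,0,0],[0,0,0,0,0,0],[0,0,0,0,0,0]]}' 0;python3 -m pendant '{"targets":[[0,0,-0.3,0,0,0],[0,0,-0.8,0,0,0],[0,0,-1.5,0,0,0],[0,0,-1.8,0,0,0],[0,0,-1.8,0,0,0],[0,0,-1.8,0,0,0]]}'; python3 t.py 581 322 110 -9.74
```

```text
time_s: 25.25
tool_pos: [0.5021, -0.3193, 0.0271]
orientation: [3.141, 0.0, 1.501]
wrist_force: [-0.1, 0.2, 0.2]
finger_gap: 0.0385
grip_force: 0.0
time_s: 25.75
tool_pos: [0.502, -0.3192, 0.0268]
orientation: [3.142, 0.0, 1.501]
wrist_force: [-0.3, 1.3, 0.8]
finger_gap: 0.0197
grip_force: 30.0
time_s: 26.35
tool_pos: [0.5017, -0.3189, 0.1164]
orientation: [-3.142, -0.0, 1.501]
wrist_force: [0.6, -0.8, -1.8]
finger_gap: 0.0198
grip_force: 30.0
[12.9   0.69  0.13] [-0.   -0.    0.72]
```

```bash
python3 -m pendant '{"targets":[[0.6,0.1,-0.7,0,0,0.2],[1.5,0.2,-1,0,0,0.4],[2.5,0.3,-1,0,0,0.6],[3.5,0.4,-1,0,0,0.72],[4.5,0.5,-1,0,0,0.72],[5.5,0.6,-1,0,0,0.72],[6.5,0.69,-1,0,0,0.72],[7.5,0.69,-1,0,0,0.72],[8.5,0.69,-1,0,0,0.72],[9.5,0.69,-1,0,0,0.72]]}'; python3 -m pendant '{"targets":[[0.8,0,0,0,0,0],[1.6,0,0,0,0,0],[2.4,0,0.1,0,0,0],[3,0,0.4,0,0,0],[3.3,0,0.8,0,0,0],[3.4,0,1.1,0,0,0],[3.4,0,1.1,0,0,0],[3.4,0,1.1,0,0,0]]}';  python3 t.py 581 322 40 -9.74
```

```text
time_s: 27.35
tool_pos: [0.5683, 0.1529, 0.1647]
orientation: [-3.139, 0.001, 1.4]
wrist_force: [0.5, 0.4, 0.1]
finger_gap: 0.0202
grip_force: 30.0
time_s: 28.15
tool_pos: [0.5978, 0.3175, 0.1107]
orientation: [-3.14, 0.002, 1.4]
wrist_force: [0.2, -0.1, -0.5]
finger_gap: 0.0196
grip_force: 30.0
[ 0.03 -0.34  1.42] [-0.01  0.01 -0.01]
```

```bash
python3 -m pendant '{"targets":[[0.03,-0.34,0,0,0,0],[0.03,-0.34,0.4,0,0,0],[0.03,-0.34,0.9,0,0,0],[0.03,-0.34,1.2,0,0,0],[0.03,-0.34,1.32,0,0,0],[0.03,-0.34,1.35,0,0,0],[0.03,-0.34,1.35,0,0,0],[0.03,-0.34,1.35,0,0,0]]}'; python3 t.py 581 322 36.5 -9.74
```

```text
time_s: 28.95
tool_pos: [0.5825, 0.3233, 0.0452]
orientation: [3.14, -0.001, 1.4]
wrist_force: [0.8, -0.1, 0.6]
finger_gap: 0.0197
grip_force: 30.0
[-0.03 -0.03  0.17] [ 0.01 -0.01 -0.01]
```

```bash
python3 -m pendant '{"targets":[[-0.03,-0.03,0.06,0,0,0],[-0.03,-0.03,0.1,0,0,0],[-0.03,-0.03,0.13,0,0,0],[-0.03,-0.03,0.15,0,0,0],[-0.03,-0.03,0.17,0,0,0],[-0.03,-0.03,0.17,0,0,0]]}'
```

```text
time_s: 29.55
tool_pos: [0.58, 0.3218, 0.0368]
orientation: [-3.141, 0.0, 1.4]
wrist_force: [-2.9, -1.3, 10.8]
finger_gap: 0.0195
grip_force: 30.0
```

```bash
python3 -m pendant '{"targets":[[0,0,0,0,0,0],[0,0,0,0,0,0],[0,0,0,0,0,0],[0,0,0,0,0,0],[0,0,-0.3,0,0,0],[0,0,-1,0,0,0],[0,0,-2,0,0,0],[0,0,-2.4,0,0,0],[-2,0,-2.8,0,0,0],[-2,0,-2.8,0,0,0]]}' 0.42; python3 -m pendant '{"targets":[[-1,-2,-1,0,0,0],[-2,-4,-1,0,0,0],[-2,-4,-1,0,0,0],[-2,-4,-1,0,0,0],[-2,-4,-1,0,0,0]]}'
python3 - <<'E'
from h import *
p,d,W,o=look("top",["board_"+c for c in("white","red","yellow","blue")])
for n,(pr,P,b) in o.items():
    z=P[:,2]; print(n,rect(P),np.percentile(z,[25,50,98])); T=P[z>np.percentile(z,98)-.006]; print(rect(T))
cv2.imwrite("pics/end.png",cv2.resize(p[140:270,80:280],None,fx=4,fy=4))
E
```

```text
time_s: 30.55
tool_pos: [0.5637, 0.2251, 0.1774]
orientation: [3.139, -0.001, 1.403]
wrist_force: [0.0, -0.5, 0.1]
finger_gap: 0.0388
grip_force: 0.0
time_s: 31.05
tool_pos: [0.3464, 0.1594, 0.2262]
orientation: [3.142, -0.0, 1.4]
wrist_force: [0.1, 0.7, 0.0]
finger_gap: 0.0384
grip_force: 0.0
board_white (array([551.6, 157.8]), array([40.3, 50.4]), 80.02) [0.0157407  0.01802826 0.04595599]
(array([551. , 155.8]), array([26. , 19.9]), 81.92)
board_red (array([561.9, 214.1]), array([42.2, 51.8]), 80.0) [0.01563517 0.01766162 0.04610255]
(array([560.9, 211.5]), array([25.4, 20.4]), 80.05)
board_yellow (array([570.4, 268.1]), array([38.5, 48.9]), 80.72) [0.01587414 0.018249   0.0457668 ]
(array([570.2, 266.7]), array([25.8, 20.7]), 78.21)
board_blue (array([580.5, 320.1]), array([40.4, 51.4]), 85.63) [0.01574811 0.01787805 0.04508984]
(array([578.9, 321.6]), array([26.9, 19.8]), 80.72)
```

View pics/end.png

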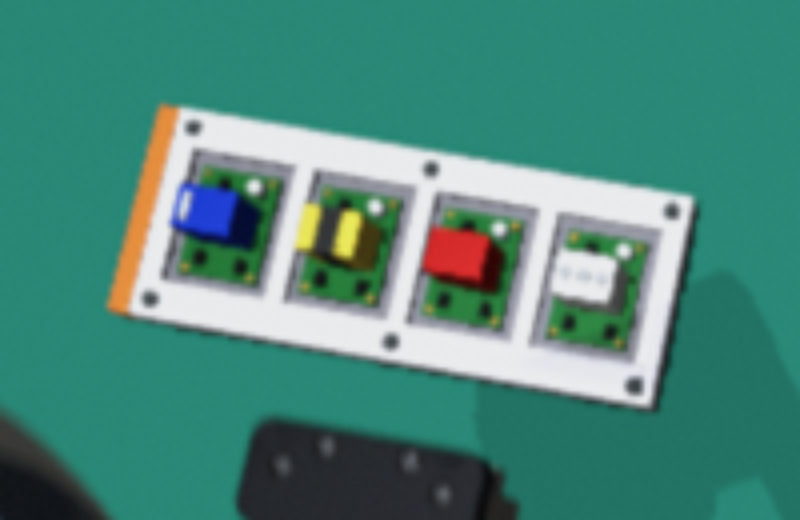

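All four boards lie flat inside their nests: from orange, blue (230,215), yellow (345,240), red (465,260), white (590,280).

```bash
python3 -c "
from cell import r
print(r.sign_off())"
```

```text
the job is handed in; nothing more can be done
None
```

Job handed in at about 31 s: all four boards lie flat and released in the jig in reversed order, blue next to the orange end, then yellow, red and white.

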